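Lock the rail carriage and count three posts into its tray

TASK

While its tray is still empty, slide the carriage along the optical rail right up against the metal end stop and tighten its clamp knob firmly clockwise as far as it goes. Then stand exactly three of the four tall posts upright in the carriage's tray. Leave the fourth tall post, the two short posts, the lens and the jar standing where they are.

Things in the scene. Friction and masses are not known exactly. Their poses are not given: they have to be found in the camera images.
- carriage (a joint): travel of the carriage along the rail in m: 0 at the far-left end of its travel, 0.14 when it is against the end stop. It moves along -y of point tray_in (to the robot's right); while the clamp is loose it slides with about 3 N of drag and stays where it is left. The white rail with black top is 470 mm long and 100 mm wide; the aluminium end stop, 70 x 25 x 34 mm, stands at its right (-y) end
- tray_in (a point): centre of the inner floor of the open aluminium tray on the carriage, 62 mm above the bench; moves with the carriage. Axes: x across the rail (away from the robot), y along the rail towards the clamp knob and away from the end stop, z up. Tray inside 82 mm (x) by 182 mm (y), wall 4 mm thick, rim 20 mm above this floor
- clamp (a joint): angle of the clamp knob in rad, 0 fully loose, growing as it is turned clockwise seen from above, to a hard end at 1.5; its pad meets the rail at about 0.9, turning then gets stiffer (up to about 0.5 N m) and the carriage is held. Let go, a tight knob springs back a little, to about 1.14; it counts as tight above 1.0. Friction of the knob 0.14 N m
- clamp_grip (a point): middle of the clamp knob's grip bar, on the knob's vertical axis, 95 mm above the bench, 7 mm under the bar's top; 150 mm along +y of tray_in from the tray's centre. Upright aluminium bar 57 mm long (along x of this point, turning with the knob), 14 mm thick (y), 30 mm high, on a black 60 mm disc, on an aluminium base. Gripped here it can also serve to drag the carriage
- post_a: plain aluminium pedestal post standing upright: 100 mm tall, shaft 25 mm diameter, foot flange 40 mm diameter and 8 mm high; origin at the centre of its underside, z up along the shaft; about 160 g, slender and easily knocked over
- post_b: plain aluminium pedestal post standing upright: 100 mm tall, shaft 25 mm diameter, foot flange 40 mm diameter and 8 mm high; origin at the centre of its underside, z up along the shaft; about 160 g, slender and easily knocked over
- post_c: plain aluminium pedestal post standing upright: 100 mm tall, shaft 25 mm diameter, foot flange 40 mm diameter and 8 mm high; origin at the centre of its underside, z up along the shaft; about 160 g, slender and easily knocked over
- post_d: plain aluminium pedestal post standing upright: 100 mm tall, shaft 25 mm diameter, foot flange 40 mm diameter and 8 mm high; origin at the centre of its underside, z up along the shaft; about 160 g, slender and easily knocked over
- short_a: short aluminium pedestal post, a bystander among the tall ones: 60 mm tall, shaft 25 mm, foot 40 mm diameter; origin at the centre of its underside
- short_b: short aluminium pedestal post, a bystander among the tall ones: 60 mm tall, shaft 25 mm, foot 40 mm diameter; origin at the centre of its underside
- lens: lens in a black ring on a steel stem and round foot, 116 mm tall, foot 48 mm diameter, ring 60 mm; bystander at the left; origin at the centre of its underside
- jar: clear jar with black cap, 56 mm diameter, 75 mm tall; bystander at the right; origin at the centre of its underside
There are look-alikes about, which are no part of the job. What is shaped like the post_a but brown is not meant.

How it is judged:
By the outcome, as a careful person would: the job done as asked, in the order asked, and still so for the second after the job is handed in, with the robot touching nothing.
It also fails if it takes over 72 s, if anything falls off the work surface, if the arm or the gripper's body presses on something with over 40 N, if the wrist force passes 120 N, or if a joint passes its speed limit or range.

ROBOT

A 7-joint arm with a two-finger parallel gripper is mounted at the origin on the work surface. World frame = base frame: x ahead of the robot, y to its left, z up, the work surface at z = 0. Lengths are in m, angles in rad, forces in N, time in s.
With the tool pointing down it reaches from about 0.35 to 0.775 m from the base axis. Payload 3.1 kg.
Tool frame: the origin (TCP) lies at the very end of the fingers, on their centre line; the grasp point (between the pads) lies 19 mm behind it (r.grasp_offset is the distance from the TCP to the grasp point, in m); z points along the fingers, y is the line along which they close (so a half turn about z gives the same grasp; the last joint's range is limited). The gripper opens to 85 mm and grips with 20 to 120 N. Pads are 22 mm wide; open, the fingers measure 114 mm over their backs; the gripper's body (76 mm by 85 mm) begins 54 mm behind the grasp point. The pads swing forward as they close: fully open they stand 13 mm farther back than shut.
Start: joints at [-1.35, 0.311, 0.014, 1.512, -0.004, 1.319, -0.027], TCP at [0.143, 0.531, 0.231] pointing down, gripper open.
Joint ranges: [-2.7, 2.7], [-0.3, 1.91], [-1.27, 1.3], [0.12, 2.57], [-1.44, 4.58], [0.2, 2.03], [-3.05, 3.05]. Speed limits (rad/s): [2.79, 2.79, 3.14, 3.14, 3.14, 3.14, 3.14].

INTERFACE

Orientations are given as a unit quaternion [w, x, y, z].
In Python, from station import r gives the robot as it stands. Calls block until the motion is done:
- r.reach(position, orientation): joint-space move of the TCP to a pose.
- r.movel(position, attitude=None, max_speed=0.15, threshold=None): straight line of the TCP; attitude=None keeps the orientation; max_speed is the mean speed in m/s. With threshold (N) it stops when the force on the tool has changed by that much, and returns True; else False.
- r.movej(angles): joint-space move.
- r.set_gripper(opening): opening from 0.0 (shut) to 1.0 (fully open); the grip force is fixed at half the most; returns when the fingers have stopped.
- r.dwell(seconds).
- r.ik(position, orientation): joint angles nearest the present ones, or None.
- r.capture(name): name is "side" or "top" or "wrist"; returns a dict with "frame" (420x560x3 uint8, red, green, blue), "fx", "fy", "cx", "cy" (pixels), "k1" (the pictures are not rectified: a ray, as slopes to the right and down, at radius r is drawn at 1 + k1 r^2 times it, then the intrinsics apply), "origin" and "orientation" of the camera in the world. Camera axes: x right, y down, z forward; pixel columns grow to the right and rows downward; lengths in m; the calibration is good to about 2 mm. A picture is of the moment at which its call begins. There is no depth.
A pose or a line that the arm cannot do raises r.PlanningError and nothing moves.
- r.finish_job(): hands the job in; it is judged then, once.
Readings, each from a call of its own:
- r.get_t(): time.
- r.get_q(): joint angles.
- r.get_qd(): joint speeds.
- r.get_joint_torque(): joint torques, N m.
- r.get_tcp_pos(): TCP position.
- r.get_eef_rot(): TCP orientation.
- r.get_ft_force(): force on the tool from outside, world axes, zero at the start.
- r.get_torque(): the same for the moment, N m.
- r.get_gripper_width(): opening from 0.0 (shut) to 1.0 (fully open).
- r.get_finger_force(): force on a finger pad.
Only numpy, scipy, OpenCV 4.12 (cv2) and the standard library are available. Lean on these libraries where they do the work, as an engineer would, in place of code of your own. Each camera call takes 0.05 s, during which the arm holds its last target. There are 200 camera calls.

## Working session

There is one attempt and no reset: what is moved stays moved. The work goes in short steps, each a Python script; the robot and the scene stay as the last script left them, time stands still between calls to the robot, and variables do not carry over. Pictures are saved under pics/ and viewed, at most 10 in all, crops included, and the job is handed in when it is done.

```bash
mkdir -p pics; ls; python3 - <<'E'
from station import r
import cv2
for n in("top","side"):
    c=r.capture(n); cv2.imwrite(f"pics/{n}0.png",c["frame"][...,::-1])
    print({k:v for k,v in c.items() if k!="frame"})
print(r.get_t(),r.get_tcp_pos(),r.get_eef_rot(),r.grasp_offset)
E
```

```text
pics
{'fx': 454.82810128285627, 'fy': 454.82810128285627, 'cx': 283.391894399942, 'cy': 214.9214558940893, 'k1': -0.13206888940540032, 'origin': array([ 0.26483416, -0.01848215,  1.24357187]), 'orientation': array([ 0.07361861, -0.70187899,  0.70556016, -0.06427321])}
{'fx': 474.75640637331526, 'fy': 474.75640637331526, 'cx': 268.1385433761881, 'cy': 204.11864190209232, 'k1': -0.0016360494655874428, 'origin': array([0.11610302, 0.91033502, 0.6416523 ]), 'orientation': array([ 0.09555345, -0.18574492,  0.84524274, -0.49186692])}
0.1 [0.14269643 0.53049007 0.23031752] [-9.58622752e-05  1.30991335e-01  9.91382935e-01 -1.06608104e-03] 0.0187
```

View pics/top0.png

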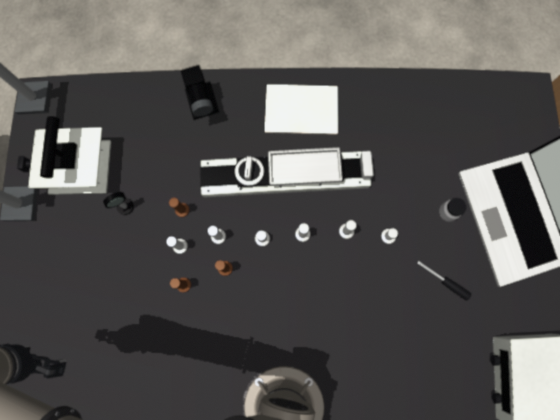

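View pics/side0.png

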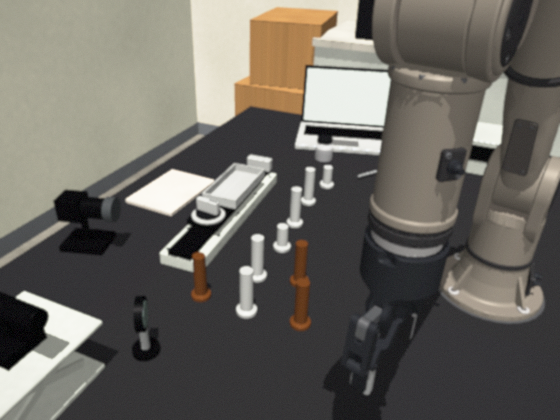

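Top view: white tall posts at about (175,243), (217,235), (303,231) and (348,229). Short posts are at (262,238) and (390,235), and the brown look-alikes at (180,207), (182,284) and (224,267). The knob is at (249,170), the tray at (305,167) and the end stop at (367,163). The side view agrees on the order: tall (246,290), tall (257,258), short (282,238), tall (295,207), tall (309,186), short (327,177). I'll check this in one close crop.

```bash
cat > h.py <<'E'
import numpy as np, cv2
from scipy.spatial.transform import Rotation as R
def rot(q): return R.from_quat(np.roll(q,-1))
def ray(c,uv):
    d=np.array([(uv[0]-c["cx"])/c["fx"],(uv[1]-c["cy"])/c["fy"]]); p=d.copy()
    for _ in range(20): p=d/(1+c["k1"]*(p@p))
    return rot(c["orientation"]).apply([*p,1.])
def plane(c,uv,z):
    v=ray(c,uv); o=c["origin"]; return o+v*(z-o[2])/v[2]
def proj(c,P):
    p=rot(c["orientation"]).inv().apply(np.asarray(P)-c["origin"]); s=p[:2]/p[2]; s=s*(1+c["k1"]*(s@s))
    return s*c["fx"]+[c["cx"],c["cy"]]
def down(a):  # tool down, tool y (closing line) at angle a from world x
    x=np.array([np.sin(a),-np.cos(a),0]); y=np.array([np.cos(a),np.sin(a),0]); z=np.array([0,0,-1.])
    return np.roll(R.from_matrix(np.c_[x,y,z]).as_quat(),1)
E
python3 - <<'E'
from station import r
from h import *
c=r.capture("top"); f=c["frame"]
cv2.imwrite("pics/crop1.png",cv2.resize(f[140:300,150:410,::-1],None,fx=3,fy=3,interpolation=cv2.INTER_CUBIC))
m=((f.min(2)>90)&(f.max(2).astype(int)-f.min(2)<50)).astype(np.uint8)
n,l,s,k=cv2.connectedComponentsWithStats(m)
for i in range(1,n):
    if 150<k[i][0]<420 and 140<k[i][1]<300 and s[i][4]>15: print(s[i],k[i].round(1),plane(c,k[i],.05).round(3))
E
```

```text
[ 200  147  174   50 5196] [293.4 171.3] [ 0.622 -0.031  0.05 ]
[339 219  18  20 255] [347.4 229. ] [ 0.462 -0.173  0.05 ]
[295 223  15  19 234] [302.4 232.4] [ 0.454 -0.053  0.05 ]
[207 225  18  20 234] [215.5 234.2] [0.45  0.178 0.05 ]
[381 228  18  16 228] [389.  235.1] [ 0.444 -0.284  0.05 ]
[254 230  16  17 207] [261.5 238.1] [0.439 0.055 0.05 ]
[166 236  21  18 237] [176.2 244.1] [0.423 0.284 0.05 ]
```

View pics/crop1.png

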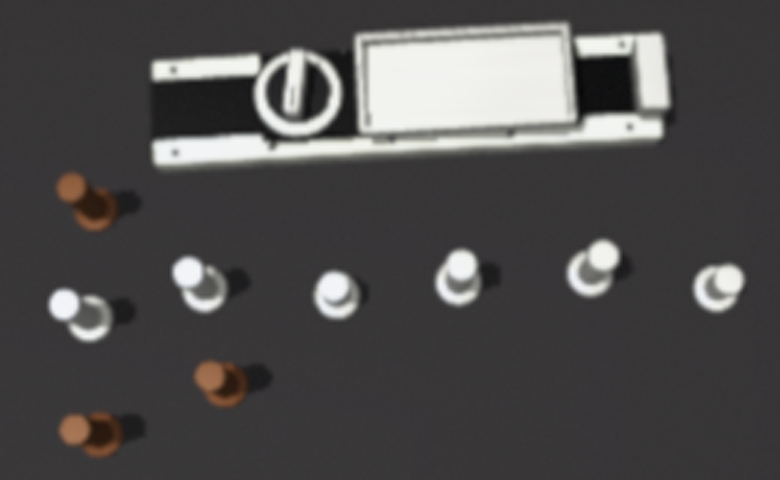

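The crop shows grey tall posts with heads at crop px (64,305), (187,272), (462,265) and (603,256). The short posts' heads are at (334,287) and (729,279), and three posts are brown. Knob bar runs from (297,50) to (292,112), and the tray's outer corners are (355,37), (568,24), (577,124) and (362,134).

```bash
python3 - <<'E'
from station import r
from h import *
c=r.capture("top")
P=lambda x,y,z:plane(c,[(x+.5)/3-.5+150,(y+.5)/3-.5+140],z)
H=[(64,305),(187,272),(334,287),(462,265),(603,256),(729,279)];F=[(90,318),(204,289),(336,296),(458,283),(590,274),(716,289)];Z=[.1,.1,.06,.1,.1,.06]
for h,f,z in zip(H,F,Z): print(z,P(*h,z).round(4),P(*f,.004).round(4))
T=[P(x,y,.082) for x,y in[(355,37),(568,24),(577,124),(362,134)]]
print("tray",np.round(T,4),np.mean(T,0).round(4),[round(np.linalg.norm(T[i]-T[i-1]),4) for i in range(4)])
d=(T[0]+T[3]-T[1]-T[2]); d/=np.linalg.norm(d); print("ydir",d, "grip pred",np.mean(T,0)+.15*d)
print("bar",P(297,50,.102).round(4),P(292,112,.102).round(4),"disc",P(297,93,.075).round(4))
print("stop near/far top",P(633,35,.06),P(642,110,.06),P(662,33,.06),P(670,107,.06))
S=r.capture("side")
for h in [P(64,305,.1),P(187,272,.1),P(462,265,.1),P(603,256,.1)]: print(proj(S,h).round(1))
E
```

```text
0.1 [0.424  0.2848 0.1   ] [0.4252 0.2853 0.004 ]
0.1 [0.4521 0.1792 0.1   ] [0.4519 0.1796 0.004 ]
0.06 [0.4447 0.0559 0.06  ] [0.4448 0.0576 0.004 ]
0.1 [ 0.4568 -0.0553  0.1   ] [ 0.4562 -0.0545  0.004 ]
0.1 [ 0.4638 -0.1755  0.1   ] [ 0.4637 -0.1761  0.004 ]
0.06 [ 0.4493 -0.2921  0.06  ] [ 0.4488 -0.2924  0.004 ]
tray [[ 0.6672  0.0372  0.082 ]
 [ 0.6782 -0.1539  0.082 ]
 [ 0.5852 -0.1589  0.082 ]
 [ 0.5773  0.0307  0.082 ]] [ 0.627  -0.0612  0.082 ] [np.float64(0.0902), np.float64(0.1914), np.float64(0.0932), np.float64(0.1898)]
ydir [-0.04942091  0.99877804  0.        ] grip pred [0.61955369 0.0885726  0.082     ]
bar [0.6488 0.0872 0.102 ] [0.5922 0.0908 0.102 ] disc [0.6176 0.0892 0.075 ]
stop near/far top [ 0.67525677 -0.21566066  0.06      ] [ 0.60404025 -0.2208391   0.06      ] [ 0.67714505 -0.24242606  0.06      ] [ 0.60676738 -0.2464097   0.06      ]
[247.9 270.5]
[258.4 237.9]
[297.5 188.9]
[311.4 169.1]
```

```bash
python3 - <<'E'
from station import r
from h import *
K=np.array([.620,.0888]); a0=-.063+np.pi/2
for a in(a0,a0-np.pi):
    for da in (0,-1.5):
        q=r.ik([*K,.08],down(a+da)); print(a+da,None if q is None else np.round(q,2))
for z in (.35,.3,.25): 
  q=r.ik([*K,z],down(a0)); print(z,None if q is None else np.round(q,2))
for p in [(.63,-.06),(.63,-.18)]:
    for z in (.16,.2,.25): 
      for a in(0,1.57):
        q=r.ik([*p,z],down(a)); print(p,z,a,None if q is None else np.round(q,2))
E
```

```text
Traceback (most recent call last):
  File "h.py", line 15, in down
    return np.roll(R.from_matrix(np.c_[x,y,z]).as_quat(),1)
                   ~~~~~~~~~~~~~^^^^^^^^^^^^^^
  File "scipy/spatial/transform/_rotation.pyx", line 1143, in scipy.spatial.transform._rotation.Rotation.from_matrix
ValueError: Non-positive determinant (left-handed or null coordinate frame) in rotation matrix 0: [[ 0.99801616  0.06295833  0.        ]
 [-0.06295833  0.99801616  0.        ]
 [ 0.          0.         -1.        ]].
```

```bash
sed -i 's/x=np.array(\[np.sin(a),-np.cos(a),0\])/x=np.array([-np.sin(a),np.cos(a),0])/' h.py; python3 - <<'E'
from station import r
from h import *
K=np.array([.620,.0888]); a0=-.063+np.pi/2
f=lambda p,a: (lambda q: None if q is None else np.round(q,2))(r.ik(p,down(a)))
for a in(a0,a0-np.pi):
    for da in (0,-1.5): print(a+da,f([*K,.08],a+da))
for z in (.3,.25): print(z,f([*K,z],a0))
for p in [(.63,-.06),(.63,-.18)]:
    for z in (.16,.2,.25): print(p,z,f([*p,z],0),f([*p,z],1.57),f([*p,z],3.14))
E
```

```text
1.5077963267948966 [-0.46  0.61  0.45  1.5  -0.28  1.09  1.55]
0.007796326794896613 [-0.64  0.68  0.74  1.51 -0.49  1.14  0.21]
-1.6337963267948965 [-0.62  0.67  0.71  1.51 -0.46  1.13 -1.45]
-3.1337963267948963 [ 0.45  0.85 -1.08  1.46  0.76  1.29  2.45]
0.3 [-0.5   0.49  0.56  1.16 -0.25  1.56  1.52]
0.25 [-0.5   0.5   0.54  1.26 -0.25  1.45  1.52]
(0.63, -0.06) 0.16 [-0.44  0.64  0.85  1.4  -0.48  1.32  0.42] [-0.43  0.63  0.82  1.4  -0.46  1.31  1.98] [-0.56  0.75  1.12  1.4  -0.68  1.4  -2.58]
(0.63, -0.06) 0.2 [-0.45  0.62  0.88  1.34 -0.47  1.4   0.41] [-0.43  0.6   0.84  1.34 -0.44  1.39  1.96] [-0.55  0.71  1.12  1.34 -0.64  1.47 -2.62]
(0.63, -0.06) 0.25 [-0.45  0.6   0.91  1.25 -0.46  1.51  0.4 ] [-0.43  0.58  0.87  1.25 -0.43  1.5   1.95] [-0.54  0.68  1.12  1.25 -0.6   1.56 -2.65]
(0.63, -0.18) 0.16 [-0.35  0.81  1.14  1.33 -0.73  1.45  0.75] [-0.25  0.7   0.9   1.32 -0.54  1.36  2.2 ] [-0.34  0.8   1.12  1.33 -0.71  1.44 -2.4 ]
(0.63, -0.18) 0.2 [-0.34  0.78  1.15  1.27 -0.7   1.51  0.72] [-0.28  0.7   0.97  1.26 -0.56  1.46  2.21] [-0.33  0.76  1.12  1.27 -0.67  1.5  -2.44]
(0.63, -0.18) 0.25 [-0.32  0.75  1.17  1.17 -0.67  1.61  0.69] [-0.29  0.7   1.06  1.17 -0.6   1.58  2.21] [-0.31  0.73  1.12  1.17 -0.64  1.6  -2.47]
```

```bash
python3 - <<'E'
from station import r
from h import *
K=np.array([.620,.0888]); a0=-.063+np.pi/2
r.reach([*K,.20],down(a0)); r.set_gripper(.45)
print(r.get_t(),r.get_tcp_pos(),r.get_ft_force())
print(r.movel([*K,.08],max_speed=.12,threshold=8))
r.set_gripper(0)
print(r.get_t(),r.get_tcp_pos(),r.get_gripper_width(),r.get_finger_force(),r.get_ft_force(),r.get_torque())
d=np.array([.0494,-.9988])
p=r.get_tcp_pos()
print(r.movel([*(p[:2]+.09*d),p[2]],max_speed=.06,threshold=14))
print(r.get_t(),r.get_tcp_pos(),r.get_tcp_pos()-p,r.get_ft_force(),r.get_torque(),r.get_gripper_width())
c=r.capture("top"); cv2.imwrite("pics/crop2.png",cv2.resize(c["frame"][130:300,150:410,::-1],None,fx=3,fy=3,interpolation=cv2.INTER_CUBIC))
E
```

```text
3.1 [0.61997035 0.08881686 0.19997983] [-1.0231634  -0.01118499 -0.17835819]
False
4.5917 [0.62093593 0.08956954 0.08130704] 0.14798215499816017 61.29613637924194 [-0.23005304  0.39103725  5.0894652 ] [ 0.28630512  0.09392538 -0.06719364]
True
5.5333 [0.62342972 0.03929367 0.08131109] [ 2.49378708e-03 -5.02758693e-02  4.04836856e-06] [-1.00270264 -0.14240006  4.16577298] [-0.054428    0.0292709  -0.10407568] 0.14664110048821255
```

```bash
python3 - <<'E'
from station import r
from h import *
d=np.array([.0494,-.9988])
for i in range(2):
    p=r.get_tcp_pos()
    b=r.movel([*(p[:2]+.02*d),p[2]],max_speed=.04,threshold=20)
    print(b,r.get_t(),r.get_tcp_pos()-p,r.get_ft_force(),r.get_torque(),r.get_gripper_width())
c=r.capture("top"); cv2.imwrite("pics/crop3.png",cv2.resize(c["frame"][130:300,150:410,::-1],None,fx=3,fy=3,interpolation=cv2.INTER_CUBIC))
E
```

```text
True 6.0333 [ 3.83765371e-05 -1.10182150e-04  4.15181921e-05] [0.1090852  1.76605915 3.87354934] [-0.39211064 -0.0013425  -0.08932642] 0.1489864666709626
True 6.4583 [ 2.83666259e-05 -9.57271539e-05  1.43577699e-05] [-0.26562233  2.21704564  3.57252192] [-0.67747932 -0.06651274 -0.15544851] 0.15052404124288637
```

View pics/crop3.png

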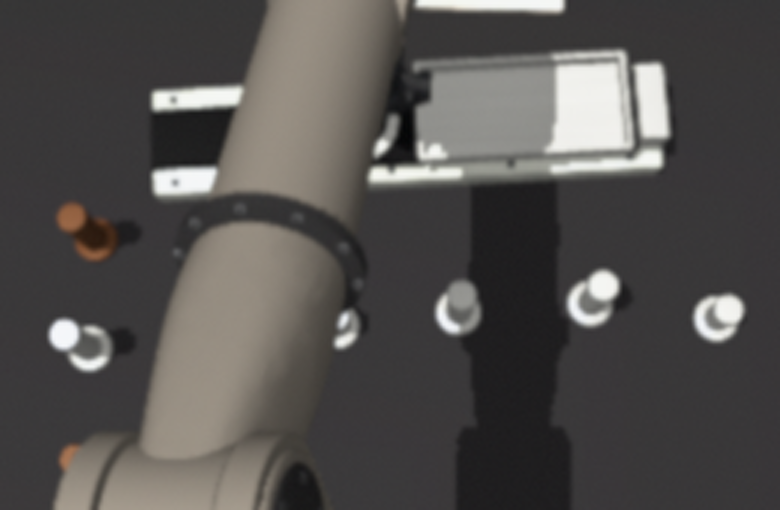

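The carriage's right edge (crop px 632) now meets the stop (635), and two more 20 N pushes moved it only 0.1 mm, so it is against the stop. Next I turn the knob clockwise.

```bash
python3 - <<'E'
from station import r
from h import *
p=r.get_tcp_pos(); a0=-.063+np.pi/2
yaw=lambda: (lambda m: np.arctan2(m[1,1],m[0,1]))(rot(r.get_eef_rot()).as_matrix())
t0=r.get_torque()[2]
for da in [.6,.9,1.1,1.2,1.3,1.4,1.5,1.56]:
    r.movel(p,down(a0-da))
    t=r.get_torque()[2]
    print(da,round(r.get_t(),2),round(a0-yaw(),3),round(t,3),r.get_ft_force().round(1),(r.get_tcp_pos()-p).round(4))
    if abs(t-t0)>1.2: break
E
```

```text
0.6 7.28 0.599 -0.064 [1.9 2.4 1.7] [ 0.0003  0.0012 -0.0001]
0.9 7.73 0.897 -0.081 [2.  4.7 1.1] [0.0008 0.0017 0.    ]
1.1 8.08 1.096 0.048 [3.5 4.5 0.3] [0.0011 0.0018 0.0001]
1.2 8.33 1.196 0.097 [2.8 4.5 0.9] [0.0013 0.0018 0.0001]
1.3 8.58 1.296 0.15 [4.4 5.3 1.1] [0.0015 0.0019 0.0002]
1.4 8.83 1.395 0.334 [4.7 5.3 0.7] [0.0016 0.0022 0.0002]
1.5 9.08 1.488 1.993 [4.6 3.4 1.1] [0.0017 0.0022 0.0003]
```

```bash
python3 - <<'E'
from station import r
from h import *
r.set_gripper(.5); p=r.get_tcp_pos()
print(r.get_ft_force())
r.movel([p[0],p[1],.2],max_speed=.25)
w=r.capture("wrist"); cv2.imwrite("pics/w1.png",w["frame"][...,::-1])
r.reach([.424,.15,.24],down(0))
print(r.get_t(),r.get_tcp_pos(),r.get_q().round(2))
c=r.capture("top"); cv2.imwrite("pics/crop4.png",cv2.resize(c["frame"][130:300,150:410,::-1],None,fx=3,fy=3,interpolation=cv2.INTER_CUBIC))
E
```

```text
[-0.51810771 -0.67092248 -0.57061835]
11.0833 [0.42450246 0.14970011 0.23984424] [-1.33  0.15  1.08  1.78 -0.13  1.3  -0.22]
```

View pics/w1.png

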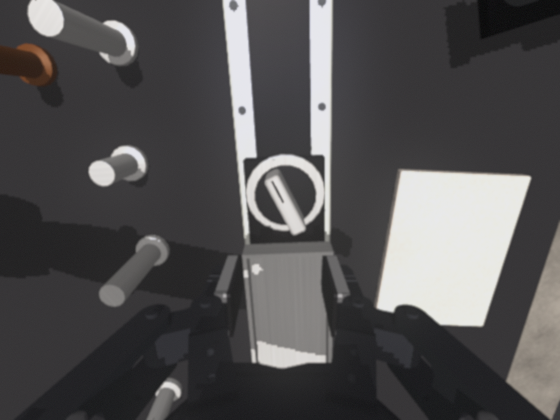

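View pics/crop4.png

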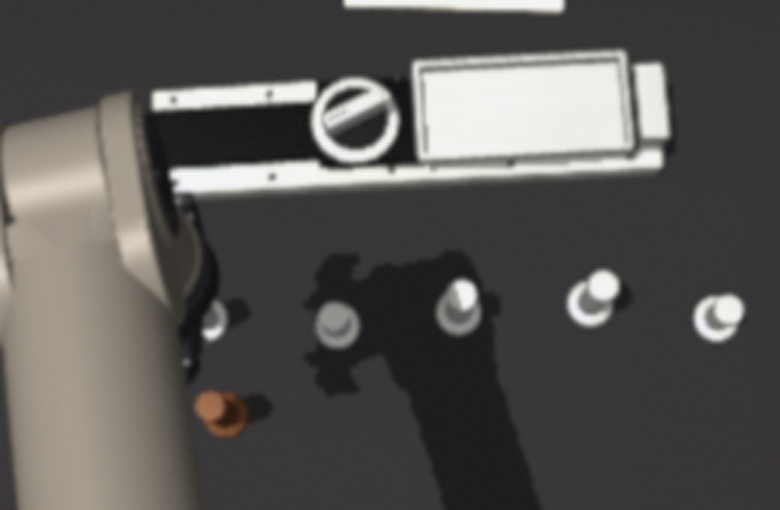

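The wrist and top views show the bar sprung back to about 60° past its loose position, which agrees with 1.14 rad. The tray is flush to the stop, with outer corners at crop px (413,61), (625,50), (634,151) and (419,162). I'll use posts B, C and D and leave A, which stands among the brown ones.

```bash
cat > pp.py <<'E'
from station import r
from h import *
c=r.capture("top")
P=lambda x,y,z:plane(c,[(x+.5)/3-.5+150,(y+.5)/3-.5+130],z)
T=[P(x,y,.082) for x,y in[(413,61),(625,50),(634,151),(419,162)]]
C=np.mean(T,0)[:2]; print("tray",C.round(4)); C=(C+[.6295,-.1114])/2
YD=np.array([-.0494,.9988]); O=down(.05)
def pick_place(p,s):
    q=C+s*YD
    r.reach([*p,.2],O); r.set_gripper(.6)
    if r.movel([*p,.05],max_speed=.15,threshold=8): print("touch",r.get_tcp_pos(),r.get_ft_force()); return
    r.set_gripper(0); print("grip",r.get_gripper_width(),r.get_finger_force(),r.get_tcp_pos().round(4))
    z0=r.get_tcp_pos()[2]
    r.movel([*p,.19],max_speed=.2)
    r.movel([*q,.19],max_speed=.2)
    r.movel([*q,z0+.068],max_speed=.12)
    t=r.movel([*q,z0+.058],max_speed=.03,threshold=4)
    z=r.get_tcp_pos()[2]; print("touch",t,z-z0,r.get_ft_force().round(1))
    r.set_gripper(.6); r.movel([*q,.21],max_speed=.15); print(r.get_t(),q.round(4))
E
python3 - <<'E'
from pp import *
print("grip test")
pick_place([.4638,-.1758],-.06)
w=r.capture("wrist"); cv2.imwrite("pics/w2.png",w["frame"][...,::-1])
E
```

```text
tray [ 0.6302 -0.1123]
grip test
grip 0.26970686279555817 58.41130971908569 [ 0.4646 -0.1761  0.0508]
touch True 0.0620870194328632 [-0.5 -0.1  4.5]
18.2833 [ 0.6328 -0.1718]
```

View pics/w2.png

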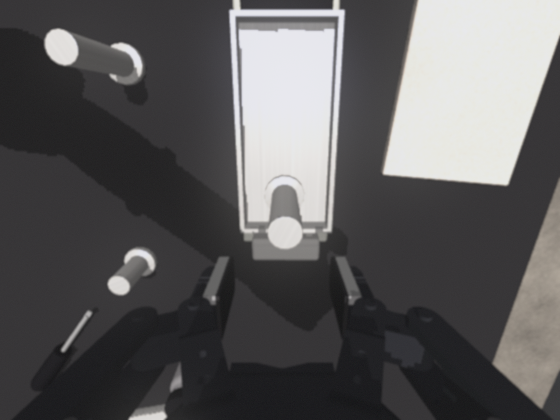

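The first post stands upright on the tray floor at about (283,190). Two more to place.

```bash
python3 - <<'E'
from pp import *
pick_place([.4565,-.055],0)
pick_place([.452,.1794],.06)
p=r.get_tcp_pos(); r.movel([.45,.15,.3],max_speed=.3)
r.movej([-1.35,.311,.014,1.512,-.004,1.319,-.027])
print(r.get_t())
for n in("top","side"):
    c=r.capture(n); f=c["frame"]; f=f[130:300,150:410] if n=="top" else f[120:380,100:400]
    cv2.imwrite(f"pics/{n}9.png",cv2.resize(f[...,::-1],None,fx=3 if n=="top" else 2,fy=3 if n=="top" else 2,interpolation=cv2.INTER_CUBIC))
E
```

```text
tray [ 0.6302 -0.1123]
grip 0.27300391825024906 58.39298486709595 [ 0.4573 -0.055   0.0508]
touch True 0.06215379525228582 [0.6 1.3 4.2]
25.125 [ 0.6298 -0.1119]
grip 0.27025043710084146 58.467355370521545 [0.4527 0.1797 0.0508]
touch True 0.06215662786846721 [-0.8 -0.3  5.1]
32.8417 [ 0.6269 -0.0519]
35.7333
```

View pics/top9.png

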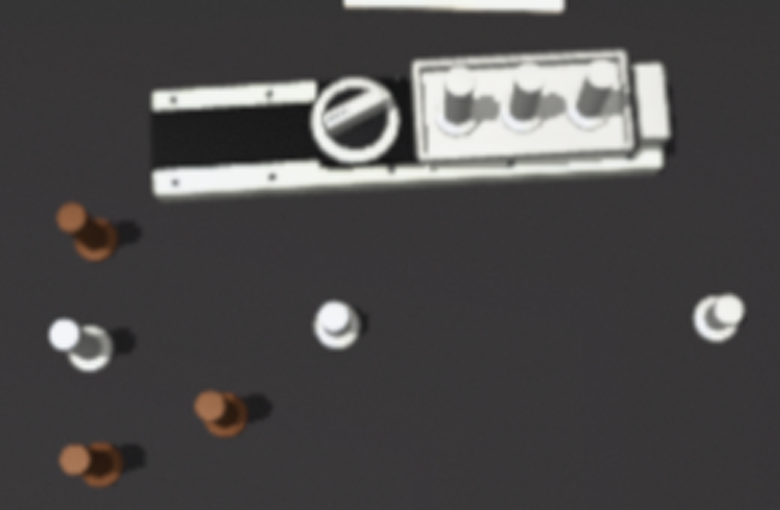

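View pics/side9.png

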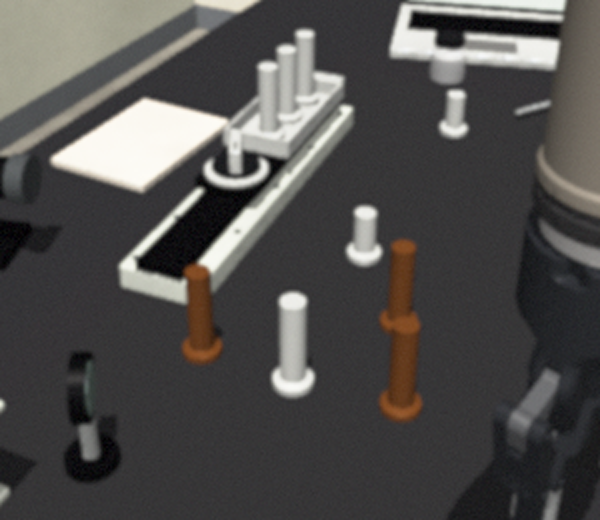

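Three tall posts stand upright in the tray, with heads at (460,80), (528,75) and (603,72) in the top crop. The knob is still tight, the tray is flush to the stop, and the bystanders have not moved.

```bash
python3 -c "
from station import r
print(r.finish_job())"
```

```text
the job is handed in; nothing more can be done
None
```

The job is handed in at about 36 s of the 72 s allowed: the carriage is against the end stop, its clamp is tightened to the hard end, three tall posts stand upright in the tray, and nothing else was moved.

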